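# Ready the bench magnifier: plaque onto the mat, eyepiece onto its thread

## Robot

A 7-joint arm with a two-finger parallel gripper is mounted at the origin on the work surface. World frame = base frame: x ahead of the robot, y to its left, z up, the work surface at z = 0. Lengths are in mm, angles in rad, forces in N, time in s.
With the tool pointing down it reaches from about 350 to 900 mm from the base axis. Payload 8.1 kg.
Tool frame: the origin (TCP) lies at the very end of the fingers, on their centre line; the grasp point (between the pads) lies 19 mm behind it (bot.grasp_offset is the distance from the TCP to the grasp point, in mm); z points along the fingers, y is the line along which they close (so a half turn about z gives the same grasp; the last joint's range is limited). The gripper opens to 85 mm and grips with 20 to 120 N. Pads are 22 mm wide; open, the fingers measure 114 mm over their backs; the gripper's body (76 mm by 85 mm) begins 54 mm behind the grasp point. The pads swing forward as they close: fully open they stand 13 mm farther back than shut.
Start: joints at [1.243, 0.434, 0.025, 1.573, -0.012, 1.134, -0.075], TCP at [139.294, -609.293, 231.323] pointing down, gripper open.
Joint ranges: [-2.62, 2.62], [-0.44, 2.09], [-1.27, 1.32], [0.08, 2.57], [-1.32, 4.46], [0.12, 2], [-2.74, 2.74]. Speed limits (rad/s): [2.22, 2.22, 3.01, 3.01, 3.14, 3.14, 3.14].

## Interface

Orientations are given as a 3x3 rotation matrix whose columns are the frame's x, y, z axes.
In Python, from cell import bot, imaging, workorder, monitor gives the robot as it stands. Calls block until the motion is done:
- bot.move_pose(position, orientation): joint-space move of the TCP to a pose.
- bot.movel(position, speed=150, ori=None, contact_N=None): straight line of the TCP; ori=None keeps the orientation; speed is the mean speed in mm/s. With contact_N (N) it stops when the force on the tool has changed by that much, and returns True; else False.
- bot.set_joints(angles): joint-space move.
- bot.command_gripper(opening): finger opening in mm; the grip force is fixed at half the most; returns when the fingers have stopped.
- bot.sleep(seconds).
- bot.ik(position, orientation): joint angles nearest the present ones, or None.
- imaging.read_camera(name): name is "scene" or "top" or "wrist"; returns a dict with "img" (400x640x3 uint8, red, green, blue), "camera_matrix" (3x3 intrinsics, pixels), "R" (3x3) and "t" (3): a world point X has camera coordinates R X + t; the wrist camera has in their place "tool_from_camera" (4x4, takes a point from camera to tool coordinates, whose origin is the TCP and whose axes are the flange's). Camera axes: x right, y down, z forward; pixel columns grow to the right and rows downward; lengths in mm; the calibration is good to about 2 mm. A picture is of the moment at which its call begins: read the wrist's pose just before it. There is no depth.
A pose or a line that the arm cannot do raises bot.MotionError and nothing moves.
- workorder.hand_in(): hands the job in; it is judged then, once.
Readings, each from a call of its own:
- monitor.get_clock(): time.
- monitor.get_qpos(): joint angles.
- monitor.get_joint_velocities(): joint speeds.
- monitor.get_tau(): joint torques, N m.
- monitor.get_eef_pos(): TCP position.
- monitor.get_tool_rot(): TCP orientation.
- monitor.get_ft_force(): force on the tool from outside, world axes, zero at the start.
- monitor.get_moment(): the same for the moment, N m.
- monitor.get_width(): finger opening in mm.
- monitor.get_grasp_force(): force on a finger pad.
Only numpy, scipy, OpenCV 4.12 (cv2) and the standard library are available. Lean on these libraries where they do the work, as an engineer would, in place of code of your own. Each camera call takes 0.05 s, during which the arm holds its last target. There are 200 camera calls.

## Task

First slide the narrow wooden plaque along the table, without lifting it, onto the black mat under the magnifier, so that it lies centred and lengthwise on the mat. Then screw the magnifier's loose eyepiece home: turn it backward (anticlockwise, seen from above it) until it drops down its step, and then forward (clockwise) to the stop. Do not knock the other things on the table about, and let go of everything at the end.

Things in the scene. Friction and masses are not known exactly. Their poses are not given: they have to be found in the camera images.
- mat_centre (a point): centre of the flat black mat (90 mm along its x, 230 mm along its y) of the fixed bench magnifier, level with the table surface; x points away from the robot to the magnifier's column, y along the mat, z up. Both ends of the mat (+y, -y) are open. The tool holding the plaque's outer end fits best leaning away from the lens head above.
- scope: the fixed magnifier; same origin and axes as mat_centre. A round lens head, radius 31 mm, hangs over the mat's centre from 117 to 215 mm up; from its top the eyepiece tube leans towards the robot (-x). The column's foot (30 mm high, 190 mm wide) begins 100 mm from the origin on the +x side.
- plaque_centre (a point): centre (half-way up) of the loose plaque: a solid wooden slat with a small carved flower in its middle, 60 mm (x) x 200 mm (y) x 12 mm (z), about 0.13 kg, flat on the table at one side of the magnifier, its long axis roughly in line with the mat's length. It can be pinched across its 60 mm width, near an end.
- eyepiece_grip (a point): on the eyepiece's axis, half-way up its round black barrel (48 mm across, from 24 mm below to 26 mm above this point). z points outward along the axis, leaning 0.5 rad (29 degrees) from vertical towards the mat's -x; x, y turn with it. Below the barrel: aluminium skirt, 72 mm across, 32 mm long. A bright strip runs up the barrel. It turns and slides on its tube but cannot come off.
- eyepiece_turn (a joint): turn of the eyepiece in rad, positive backward (anticlockwise seen from above it). 0 is the forward stop, 1.35 the backward stop. At the start it is between 0.3 and 0.75, riding on the thread. It falls off the thread's end only when turned back beyond about 1.1. Light friction (about 0.06 N m).
- eyepiece_lift (a joint): how far the eyepiece stands out along its axis (m): 0 fully down, limit 0.014. On the thread it is at 0.009 to 0.010, climbing slightly when turned back; past the thread's end it drops to 0 by its own weight (0.3 kg) once the fingers let it (or with a light push). Once down, it turns forward under the thread to the stop; turned forward without dropping, it stays up.
- frame: wooden picture frame with a rectangular opening, 110 x 140 x 12 mm, flat; a bystander; origin at the centre of its underside
- spool: spool of red cord, 68 mm across, 36 mm high, standing on end; a bystander; origin at the centre of its underside
- paint_pot: small open white pot, 66 mm across, 40 mm high; a bystander; origin at the centre of its underside
- stick: flat yellow craft stick, 150 mm along its x, 18 wide, 4 thick; a bystander; origin at the centre of its underside
- brush: paint brush lying along its x, 160 mm long; a bystander; origin under its middle
There are look-alikes about, which are no part of the job. What is shaped like the part that bears plaque_centre but blue is not meant.

How it is judged:
By the outcome, as a careful person would: the job done as asked, in the order asked, and still so for the second after the job is handed in, with the robot touching nothing.
It also fails if it takes over 64 s, if anything falls off the work surface, if the arm or the gripper's body presses on something with over 40 N, if the wrist force passes 120 N, or if a joint passes its speed limit or range.

## Working session

There is one attempt and no reset: what is moved stays moved. The work goes in short steps, each a Python script; the robot and the scene stay as the last script left them, time stands still between calls to the robot, and variables do not carry over. Pictures are saved under pics/ and viewed, at most 11 in all, crops included, and the job is handed in when it is done.

```bash
ls; mkdir -p pics; python3 - <<'E'
from cell import bot, imaging, workorder, monitor
import cv2,numpy as np
for n in ["scene","top"]:
    d=imaging.read_camera(n); cv2.imwrite(f"pics/{n}0.png",d["img"][:,:,::-1]); print(n,d["camera_matrix"].tolist(),d["R"].round(4).tolist(),d["t"].round(1).tolist())
    np.savez(n+"0.npz",**{k:d[k] for k in("img","camera_matrix","R","t")})
print(monitor.get_clock())
E
```

```text
pics
scene [[411.6994008335285, 0.0, 319.37461248859603], [0.0, 411.6994008335285, 203.42676432108505], [0.0, 0.0, 1.0]] [[-0.8089, 0.588, -0.0037], [0.5093, 0.6974, -0.5043], [-0.2939, -0.4098, -0.8635]] [282.7, -293.5, 1705.8]
top [[417.38569701808945, 0.0, 322.4535225150873], [0.0, 417.38569701808945, 190.88525541844623], [0.0, 0.0, 1.0]] [[0.0163, -0.9999, -0.0048], [-0.9833, -0.0152, -0.1815], [0.1814, 0.0077, -0.9834]] [185.5, 522.1, 1262.7]
0.1
```

View pics/scene0.png

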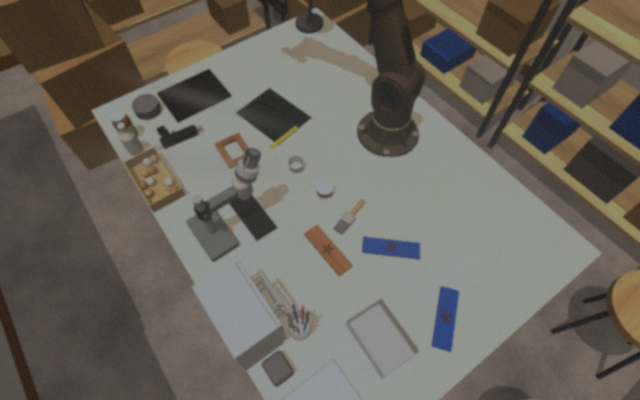

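View pics/top0.png

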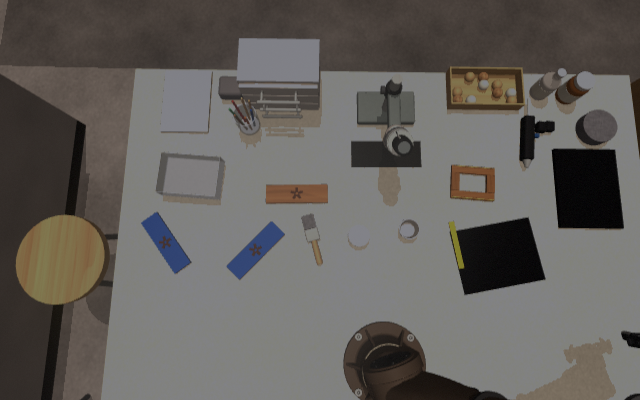

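Candidates (top view) are the wooden slat at (297,194) and the blue slats at (256,250) and (166,243). Blue is excluded, so the wooden slat with the flower is the one meant. The mat is at (386,154), under the lens head at about (398,142). I'll measure both and confirm in a crop.

```bash
cat > h.py <<'E'
import numpy as np,cv2
def load(n): return dict(np.load(n))
def ray(d,uv):
    v=np.linalg.solve(d["camera_matrix"],[uv[0],uv[1],1.]); R=d["R"]; return -R.T@d["t"],R.T@v
def plane(d,uv,z):
    o,v=ray(d,uv); return o+v*(z-o[2])/v[2]
def proj(d,X):
    c=d["R"]@np.asarray(X,float)+d["t"]; p=d["camera_matrix"]@c; return p[:2]/p[2]
def rect(mask,d,z):
    cs,_=cv2.findContours(mask.astype(np.uint8),cv2.RETR_EXTERNAL,cv2.CHAIN_APPROX_NONE)
    c=max(cs,key=cv2.contourArea).reshape(-1,2)
    P=np.array([plane(d,p,z)[:2] for p in c],np.float32)
    return cv2.minAreaRect(P),c.min(0),c.max(0)
def box(img,u0,u1,v0,v1):
    m=np.zeros(img.shape[:2],bool); m[v0:v1,u0:u1]=1; return m
E
python3 - <<'E'
from h import *
for n,bp,bm in [("top",(255,340,175,212),(340,430,138,172)),("scene",(295,360,220,280),(225,285,185,245))]:
    d=load(n+"0.npz"); img=d["img"]; hsv=cv2.cvtColor(img,cv2.COLOR_RGB2HSV)
    pl=(hsv[...,1]>110)&((hsv[...,0]<22)|(hsv[...,0]>172))&box(img,*bp)
    print(n,"plaque",rect(pl,d,12))
    mat=(img.max(2)<50)&box(img,*bm)
    print(n,"mat",rect(mat,d,0))
    if n=="top":
        print([img[154,x].tolist() for x in (346,356,366,416,425)],[img[y,370].tolist() for y in (136,140,144,165,168,172)])
        c=np.clip(img[60:220,250:450].astype(float)*1.7,0,255).astype(np.uint8); cv2.imwrite("pics/crop1.png",cv2.resize(c,None,fx=4,fy=3.7 if 0 else 3.7,interpolation=cv2.INTER_CUBIC)[:,:,::-1])
E
```

```text
top plaque (((516.0574340820312, 277.9756774902344), (55.71791458129883, 197.4686737060547), 0.8907735347747803), array([266, 185], dtype=int32), array([327, 202], dtype=int32))
top mat (((662.5470581054688, -13.8309326171875), (95.9670181274414, 225.51255798339844), 0.8658711314201355), array([352, 138], dtype=int32), array([420, 166], dtype=int32))
[[129, 130, 126], [44, 43, 41], [42, 40, 39], [38, 37, 34], [129, 129, 129]] [[129, 129, 129], [116, 116, 114], [42, 41, 38], [43, 41, 39], [128, 128, 127], [129, 129, 127]]
scene plaque (((518.20166015625, 278.6782531738281), (52.99070739746094, 192.3240509033203), 1.8310786485671997), array([306, 226], dtype=int32), array([350, 273], dtype=int32))
scene mat (((655.9822998046875, -23.03097915649414), (77.30494689941406, 88.75761413574219), 7.194949150085449), array([236, 199], dtype=int32), array([262, 221], dtype=int32))
```

View pics/crop1.png

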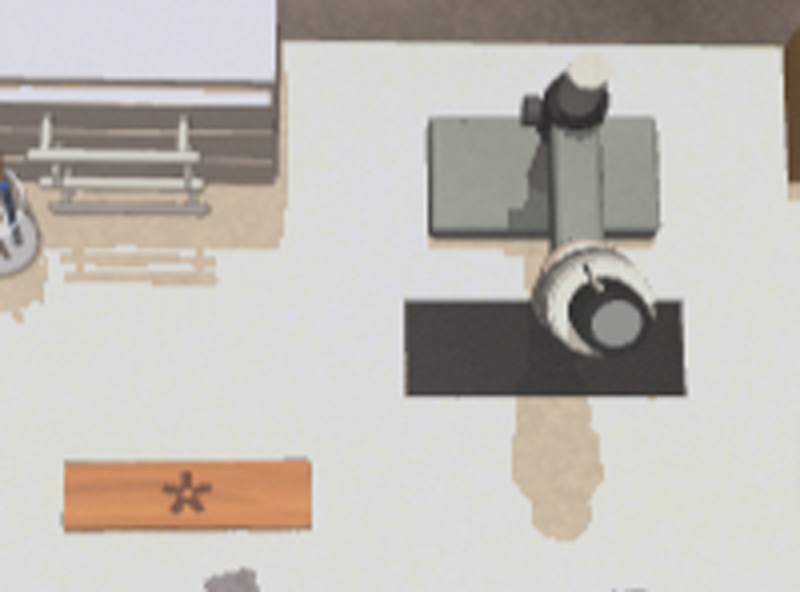

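The crop confirms the wooden slat with the flower (297,194), and shows the mat's visible corners at about (351,141), (421,141), (351,167) and (421,167). The eyepiece's grey top disc is at (404,147.5). Next I'll refine the mat and look at the eyepiece in the scene view.

```bash
python3 - <<'E'
from h import *
d=load("top0.npz"); img=d["img"]; g=img.max(2).astype(float)
def edge(line):  # subpixel crossing of 85
    i=np.where(np.diff((line<85).astype(int))!=0)[0]; return [k+(line[k]-85)/(line[k]-line[k+1]) for k in i]
L=[];R=[];T=[];B=[]
for v in range(145,165):
    e=edge(g[v,340:362]); L.append((340+e[0],v))
    e=edge(g[v,412:432]); R.append((412+e[-1],v))
for u in list(range(355,381)):
    e=edge(g[136:150,u]);T.append((u,136+e[-1]))
for u in range(355,418):
    e=edge(g[158:175,u]);B.append((u,158+e[0])) if e else 0
W=lambda A:np.array([plane(d,p,0)[:2] for p in A])
L,R,T,B=map(W,(L,R,T,B))
fb=np.polyfit(B[:,1],B[:,0],1); ft=np.polyfit(T[:,1],T[:,0],1)
print("bottom slope",fb,"top",ft,"L y",L[:,1].mean(),"slope",np.polyfit(L[:,0],L[:,1],1)[0],"R y",R[:,1].mean(),np.polyfit(R[:,0],R[:,1],1)[0])
yc=(L[:,1].mean()+R[:,1].mean())/2; print("yc",yc,"x lo/hi",np.polyval(fb,yc),np.polyval(ft,yc),"len",L[:,1].mean()-R[:,1].mean())
hsv=cv2.cvtColor(img,cv2.COLOR_RGB2HSV)
s=load("scene0.npz"); c=np.clip(s["img"][130:250,190:300].astype(float)*1.7,0,255).astype(np.uint8)
cv2.imwrite("pics/crop2.png",cv2.resize(c,None,fx=5,fy=5,interpolation=cv2.INTER_CUBIC)[:,:,::-1])
E
```

```text
bottom slope [-1.42707912e-02  6.12021974e+02] top [-1.60097654e-02  7.00796000e+02] L y 102.44221051430358 slope 0.022779041868592118 R y -127.92608772838621 0.005694752311300189
yc -12.741938607041313 x lo/hi 612.203811993829 700.9999953561932 len 230.36829824268978
```

View pics/crop2.png

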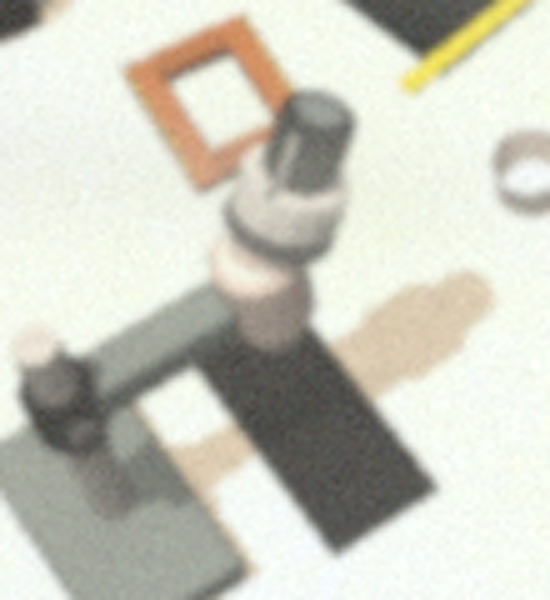

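Scene view: the barrel's top disc is at crop (322,110), i.e. (254,151.6), and the barrel leans towards the robot. The mat measures 89 × 230 mm, centred at (656.6, -12.7) with yaw of about 0.015. I'll triangulate the eyepiece and check reachability for both jobs.

```bash
cat >> h.py <<'E'
def tri(rs):
    A=np.zeros((3,3));b=np.zeros(3)
    for o,v in rs:
        v=v/np.linalg.norm(v);M=np.eye(3)-np.outer(v,v);A+=M;b+=M@o
    X=np.linalg.solve(A,b); return X,[np.linalg.norm(np.cross(X-o,v/np.linalg.norm(v))) for o,v in rs]
from scipy.spatial.transform import Rotation as Rn
YAW=.015; MAT=np.array([656.6,-12.7,0]); S=Rn.from_euler('z',YAW).as_matrix()
def plaque_ori(lean=.35,yaw=YAW,flip=1):
    # tool z down leaning body to +y ; tool y along x
    z=np.array([0,-np.sin(lean),-np.cos(lean)]); y=np.array([flip,0,0.]); x=np.cross(y,z)
    return Rn.from_euler('z',yaw).as_matrix()@np.stack([x,y,z],1)
AX=S@np.array([-np.sin(.5),0,np.cos(.5)])
def eye_ori(a):
    z=-AX; y0=S@np.array([0,1.,0]); y=Rn.from_rotvec(AX*a).apply(y0); return np.stack([np.cross(y,z),y,z],1)
E
python3 - <<'E'
from h import *
from cell import bot,monitor
t,s=load("top0.npz"),load("scene0.npz")
X,r=tri([ray(t,(403.8,147.2)),ray(s,(254,151.6))]); print("eyetop",X,r,"in mat frame",S.T@(X-MAT))
G=X-26*AX; print("grip",G,S.T@(G-MAT))
for flip in (1,-1):
    o=plaque_ori(flip=flip)
    for p in ([517,360,5],[517,360,120],[656,75,5]): q=bot.ik(p,o); print("plaque",flip,p,None if q is None else np.round(q,2))
for a in np.arange(-3.0,3.1,.5):
    q=bot.ik(G-19*AX,eye_ori(a)); print(round(a,2),None if q is None else np.round(q,2))
E
```

```text
eyetop [587.53840029 -14.02239485 309.29975992] [np.float64(0.04118339231471095), np.float64(0.041183392314413377)] in mat frame [-6.90736656e+01 -2.86360934e-01  3.09299760e+02]
grip [600.002062   -13.8354259  286.48261331] [-5.66086016e+01 -2.86360934e-01  2.86482613e+02]
plaque 1 [517, 360, 5] [-0.33  1.02 -0.91  1.5   0.92  1.42 -1.45]
plaque 1 [517, 360, 120] [-0.31  0.89 -0.97  1.43  0.83  1.56 -1.37]
plaque 1 [656, 75, 5] [-0.06  0.85 -0.52  1.59  0.81  1.11 -0.93]
plaque -1 [517, 360, 5] [-0.27  1.1  -1.08  1.49  1.03  1.52  1.63]
plaque -1 [517, 360, 120] [-0.28  0.94 -1.07  1.43  0.89  1.61  1.73]
plaque -1 [656, 75, 5] [ 0.21  1.07 -1.08  1.56  1.18  1.46  2.01]
-3.0 [ 0.56  0.21 -0.75  1.97  0.39  0.54 -1.84]
-2.5 [ 0.61  0.22 -0.8   1.97  0.42  0.55 -1.36]
-2.0 [ 0.62  0.22 -0.81  1.97  0.43  0.55 -0.87]
-1.5 [ 0.62  0.22 -0.81  1.97  0.43  0.55 -0.37]
-1.0 [ 0.61  0.22 -0.81  1.97  0.43  0.55  0.13]
-0.5 [ 0.61  0.22 -0.81  1.97  0.43  0.55  0.63]
0.0 [ 0.63  0.23 -0.82  1.97  0.44  0.55  1.12]
0.5 [ 0.79  0.28 -1.04  1.96  0.59  0.6   1.5 ]
1.0 [ 0.79  0.28 -1.04  1.96  0.59  0.6   2.  ]
1.5 [ 0.79  0.28 -1.04  1.96  0.59  0.6   2.5 ]
2.0 [-1.1   0.21  1.23  2.08 -0.49  0.53 -2.26]
2.5 [ 0.3   0.17 -0.44  1.99  0.24  0.51 -2.49]
3.0 [ 0.52  0.2  -0.69  1.98  0.36  0.54 -2.1 ]
```

Eyepiece check: it lies at y = -0.3 mm in the mat frame with a residual of 0.04 mm, so the estimates agree. Now approaching the plaque.

```bash
python3 - <<'E'
from h import *
from cell import bot,monitor,imaging
down=np.array([[0,1,0],[1,0,0],[0,0,-1.]])
R0=monitor.get_tool_rot(); print(np.round(R0,2).tolist())
o=plaque_ori()
bot.movel([139,-609,430],speed=250)
bot.move_pose([400,-60,500],plaque_ori(lean=0,yaw=0)); print(monitor.get_clock(),np.round(monitor.get_qpos(),2))
P=np.array([516.8,278.3,0])+S@np.array([0,82,0])
bot.move_pose(P-110*o[:,2],o); print(monitor.get_clock(),np.round(monitor.get_qpos(),2))
bot.command_gripper(73)
p,R=monitor.get_eef_pos(),monitor.get_tool_rot()
for n in("wrist","scene"):
    d=imaging.read_camera(n); cv2.imwrite(f"pics/{n}1.png",d["img"][:,:,::-1])
    if n=="wrist": np.savez("wrist1.npz",p=p,Rt=R,**{k:d[k] for k in("img","camera_matrix","tool_from_camera")})
print(monitor.get_clock(),p)
im=np.vstack([cv2.imread("pics/wrist1.png"),cv2.imread("pics/scene1.png")[:, :]]); cv2.imwrite("pics/pair1.png",cv2.resize(im,(480,600)))
E
```

```text
[[0.97, 0.22, -0.0], [0.22, -0.97, 0.0], [-0.0, -0.0, -1.0]]
3.2333 [ 0.73 -0.   -0.69  1.49 -0.    1.66  0.04]
5.4583 [-0.38  0.94 -0.95  1.37  0.84  1.57 -1.39]
5.8417 [515.49409878 397.57631116 103.7726421 ]
```

View pics/pair1.png

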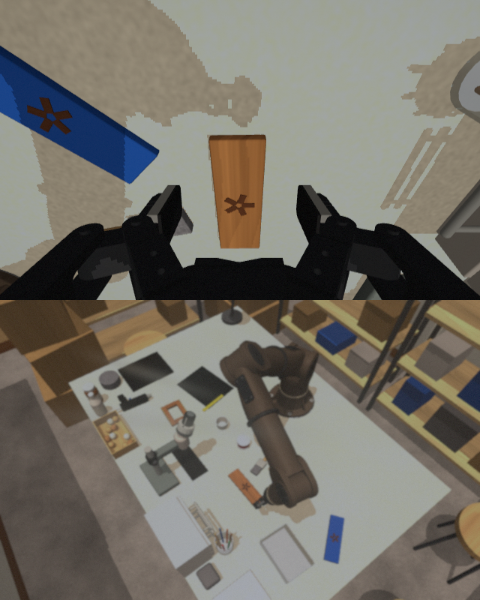

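The wrist view shows the plaque centred between the fingers at about (238,190), and the arm is clear of everything. Descending to contact, then gripping.

```bash
python3 - <<'E'
from h import *
from cell import bot,monitor,imaging
o=plaque_ori()
P=np.array([516.8,278.3,0])+S@np.array([0,82,0])
bot.movel(P-25*o[:,2],speed=120)
c=bot.movel(P+6*o[:,2],speed=25,contact_N=4)
p=monitor.get_eef_pos(); print("contact",c,p,monitor.get_ft_force(),monitor.get_clock())
bot.movel(p+np.array([0,0,5.]),speed=40)
bot.command_gripper(50)
print("w",monitor.get_width(),monitor.get_grasp_force(),monitor.get_eef_pos(),monitor.get_ft_force(),monitor.get_clock())
d=imaging.read_camera("wrist"); cv2.imwrite("pics/w2.png",d["img"][200:,100:540,::-1])
E
```

```text
contact True [515.56426815 358.28479716  -5.45482063] [-0.16123316  0.96267212  6.96258947] 7.9167
w 58.1656245662715 64.5465624332428 [ 5.15548323e+02  3.58531428e+02 -1.86150623e-01] [ 0.13643107 -0.06128841  4.25969018] 8.4917
```

View pics/w2.png

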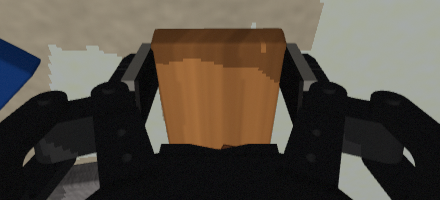

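Gripped (58 mm wide, 65 N). Sliding it onto the mat.

```bash
python3 - <<'E'
from h import *
from cell import bot,monitor,imaging
p=monitor.get_eef_pos(); T=MAT+S@np.array([0,80.2,0]); 
for off in (120,0):
    t=T+S@np.array([0,off,0]); t[2]=p[2]
    bot.movel(t,speed=90); print(monitor.get_eef_pos(),monitor.get_ft_force(),monitor.get_width(),monitor.get_clock())
for n in("top","scene"):
    d=imaging.read_camera(n); np.savez(n+"3.npz",**{k:d[k] for k in("img","camera_matrix","R","t")})
a=load("top3.npz")["img"][80:210,290:450]; b=load("scene3.npz")["img"][110:270,170:340]
f=lambda c:cv2.resize(np.clip(c.astype(float)*1.6,0,255).astype(np.uint8),(400,400*c.shape[0]//c.shape[1]),interpolation=cv2.INTER_CUBIC)
A,B=f(a),f(b); h=max(len(A),len(B)); pad=lambda c:np.vstack([c,np.zeros((h-len(c),400,3),np.uint8)])
cv2.imwrite("pics/p3.png",np.hstack([pad(A),pad(B)])[:,:,::-1])
E
```

```text
[ 6.53781609e+02  1.87106670e+02 -1.49701596e-01] [0.25685172 0.34460791 4.94643425] 58.64325508657715 11.1333
[ 6.55421857e+02  6.70095144e+01 -1.67277749e-01] [ 1.18781572 -1.55733856  4.93423722] 58.51637830750085 12.6167
```

View pics/p3.png

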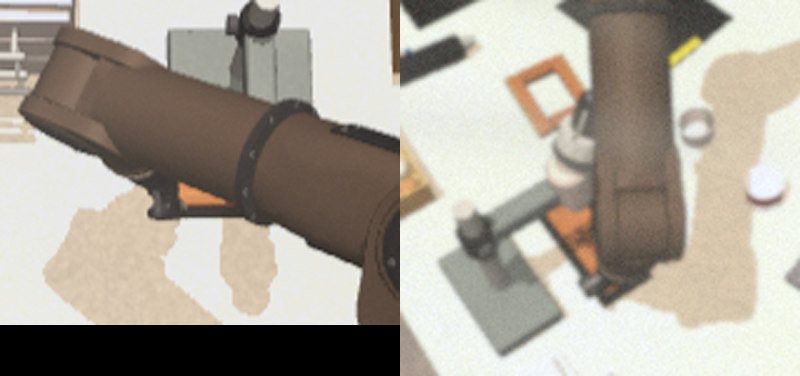

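The plaque is under the lens head and the arm isn't touching the scope (forces are low). I'll release, back out along the lean, and measure.

```bash
cat >> h.py <<'E'
def wray(w,uv):
    v=np.linalg.solve(w["camera_matrix"],[uv[0],uv[1],1.]); M=w["tool_from_camera"]
    return w["p"]+w["Rt"]@M[:3,3], w["Rt"]@M[:3,:3]@v
E
python3 - <<'E'
from h import *
from cell import bot,monitor,imaging
o=plaque_ori(); bot.command_gripper(75)
p=monitor.get_eef_pos()
bot.movel(p-120*o[:,2],speed=150)
bot.movel([560,330,230],speed=250)
p,R=monitor.get_eef_pos(),monitor.get_tool_rot(); print(monitor.get_clock(),monitor.get_ft_force())
for n in("top","scene"):
    d=imaging.read_camera(n); np.savez(n+"4.npz",**{k:d[k] for k in("img","camera_matrix","R","t")})
a=load("top4.npz")["img"][80:210,290:450]; b=load("scene4.npz")["img"][110:270,170:340]
f=lambda c:cv2.resize(np.clip(c.astype(float)*1.6,0,255).astype(np.uint8),(400,400*c.shape[0]//c.shape[1]),interpolation=cv2.INTER_CUBIC)
A,B=f(a),f(b); h=max(len(A),len(B)); pad=lambda c:np.vstack([c,np.zeros((h-len(c),400,3),np.uint8)])
cv2.imwrite("pics/p4.png",np.hstack([pad(A),pad(B)])[:,:,::-1])
d=load("top4.npz"); hsv=cv2.cvtColor(d["img"],cv2.COLOR_RGB2HSV)
pl=(hsv[...,1]>110)&((hsv[...,0]<22)|(hsv[...,0]>172))&box(d["img"],345,430,135,172)
print("plaque",rect(pl,d,12),pl.sum())
E
```

```text
15.2083 [-0.2322903  -1.09019732  0.19777731]
plaque (((658.25341796875, 33.37480926513672), (54.3556022644043, 104.97103118896484), 0.8502715826034546), array([356, 144], dtype=int32), array([388, 160], dtype=int32)) 386
```

View pics/p4.png

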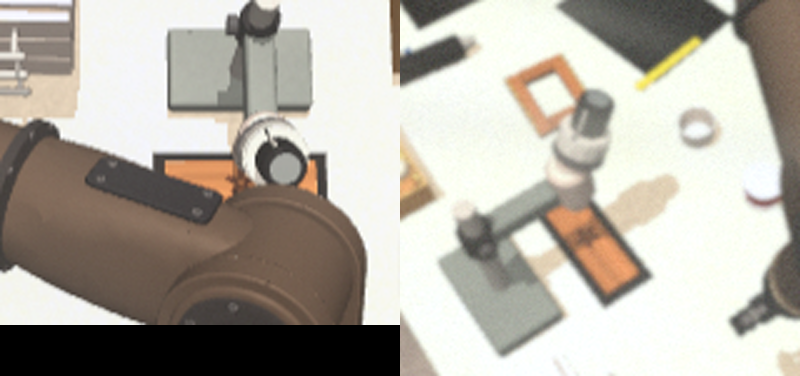

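Plaque rests on the black mat with an even border. I'll measure its offset with subpixel edges (far edge and both ends are visible in the top view, the +y end and both sides in the scene view).

```bash
python3 - <<'E'
from h import *
def cross(l,th):
    i=np.where(np.diff((l>th).astype(int))!=0)[0]; return [k+(l[k]-th)/(l[k]-l[k+1]) for k in i]
d=load("top4.npz"); im=d["img"].astype(float); s=im[...,0]-im[...,2]
M=lambda u,v:S.T@(plane(d,(u,v),12)-MAT)
l=[M(346+cross(s[v,346:370],30)[0],v)[1] for v in range(147,153)]
r=[M(408+c[-1],v)[1] for v in range(146,152) if (c:=cross(s[v,408:428],30))]
t=[(M(u,136+c[0])[:2]) for u in range(360,382) if (c:=cross(s[136:152,u],30))]
t=np.array(t); print("ends",np.round(l,1),np.round(r,1)); print("far x",t[:,0].mean(),"slope",np.polyfit(t[:,1],t[:,0],1)[0])
d=load("scene4.npz"); im=d["img"].astype(float); s=im[...,0]-im[...,2]
m=(s>30)&box(d["img"],225,285,195,245); cs,_=cv2.findContours(m.astype(np.uint8),0,1); c=max(cs,key=cv2.contourArea).reshape(-1,2)
P=np.array([(S.T@(plane(d,q,12)-MAT))[:2] for q in c]); print("scene x",P[P[:,1]>40,0].min(),P[P[:,1]>40,0].max(),"y",P[:,1].min(),P[:,1].max())
n=s.copy(); 
E
```

```text
ends [101.1 101.1 100.4  96.3  85.8  76.1] [ -99.6 -100.4 -100.5 -100.2 -100.1 -100.1]
far x 31.37881873625055 slope -0.006112451067609638
scene x -31.562119190770755 31.715166827191144 y -76.57915108177721 102.02315799575477
```

The plaque is centred within about 1 mm, so it's done. Now to hover over the eyepiece along its axis and check from near.

```bash
cat >> h.py <<'E'
G=np.array([600.0,-13.8,286.5])
E
python3 - <<'E'
from h import *
from cell import bot,monitor,imaging
bot.movel([470,250,430],speed=250)
bot.move_pose(G+110*AX,eye_ori(-1.0)); print(monitor.get_clock(),np.round(monitor.get_qpos(),2))
p,R=monitor.get_eef_pos(),monitor.get_tool_rot(); d=imaging.read_camera("wrist")
w={k:d[k] for k in("img","camera_matrix","tool_from_camera")}; w.update(p=p,Rt=R); np.savez("w5.npz",**w)
M=d["tool_from_camera"]
def pw(X): 
    t=R.T@(X-p); c=np.linalg.inv(M)@np.r_[t,1]; q=d["camera_matrix"]@c[:3]; return q[:2]/q[2]
im=d["img"].copy()
for X in (G+26*AX,G-24*AX): cv2.circle(im,tuple(int(round(k)) for k in pw(X)),3,(255,0,255),1); print(pw(X))
ring=[G+26*AX+24*Rn.from_rotvec(AX*a).apply(S[:,1]) for a in np.linspace(0,6.28,40)]
cv2.polylines(im,[np.array([pw(X) for X in ring]).round().astype(int)],True,(0,255,0),1)
cv2.imwrite("pics/w5.png",im[:,:,::-1])
E
```

```text
17.75 [-0.51 -0.11  0.37  1.96  0.13  0.79  0.39]
[315.89745058 210.50352122]
[316.33328999 193.69257746]
```

View pics/w5.png

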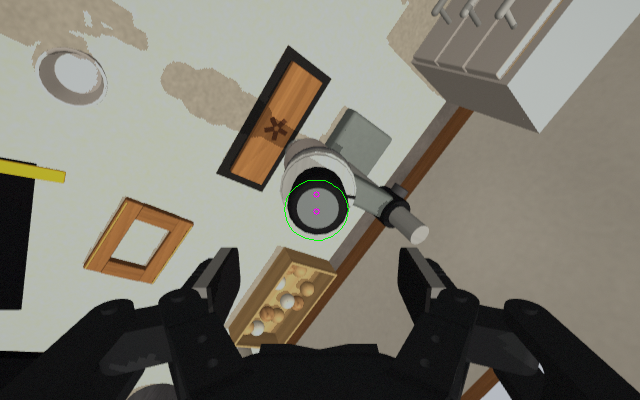

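The wrist view shows the barrel's end at about (317,207), against a predicted (316,210.5). That's close, possibly a few mm deeper along the axis, so I'll fit the disc numerically in all three views.

```bash
python3 - <<'E'
from h import *
w=load("w5.npz"); im=w["img"]; g=cv2.cvtColor(im,cv2.COLOR_RGB2GRAY)
def disc(g,seed,th):
    m=(g>th).astype(np.uint8); n,l,st,c=cv2.connectedComponentsWithStats(m); k=l[int(seed[1]),int(seed[0])]
    cs,_=cv2.findContours((l==k).astype(np.uint8),0,1); e=cv2.fitEllipse(max(cs,key=cv2.contourArea)); return e,st[k,4]
print(g[207,280:356:3].tolist()); print(g[165:245:3,317].tolist())
ew=disc(g,(317,207),70); print("wrist",ew)
# dark barrel-end ring: outer edge lower half (against light bg)
pts=[]
for a in np.deg2rad(np.arange(-20,201,5)):
    for r in np.arange(24,44,.25):
        u,v=317.5+r*np.cos(a),207+r*np.sin(a)
        if cv2.getRectSubPix(g,(1,1),(u,v))[0,0]>70: pts.append((u,v));break
print("outer",cv2.fitEllipse(np.array(pts,np.float32)))
rs=[wray(w,ew[0])]
up=lambda im,x0,y0:cv2.resize(cv2.cvtColor(im,cv2.COLOR_RGB2GRAY)[y0:y0+36,x0:x0+36],None,fx=8,fy=8,interpolation=cv2.INTER_CUBIC)
for n,(u,v) in (("top0",(404,147)),("scene0",(254,151.6))):
    d=load(n+".npz"); x0,y0=int(u)-18,int(v)-18; q=up(d["img"],x0,y0); s=((u-x0+.5)*8,(v-y0+.5)*8)
    print(n,q[int(s[1]),::12].tolist(),q[::12,int(s[0])].tolist())
    e,a=disc(q,s,int(q[int(s[1]),int(s[0])]*.8)); c=((e[0][0]+.5)/8-.5+x0,(e[0][1]+.5)/8-.5+y0); print(n,c,e[1],a)
    rs.append(ray(d,c))
print("all",tri(rs)); print("wrist+top",tri(rs[:2])); print("wrist+scene",tri(rs[::2]));print("prev",G+26*AX)
E
```

```text
[186, 185, 160, 22, 22, 28, 128, 130, 130, 129, 130, 130, 131, 131, 131, 131, 131, 131, 131, 131, 31, 34, 23, 143, 186, 185]
[156, 13, 7, 12, 15, 22, 29, 31, 130, 130, 131, 132, 130, 131, 129, 130, 130, 130, 131, 130, 130, 90, 27, 103, 186, 186, 187]
wrist (((317.3628845214844, 207.7115020751953), (39.797054290771484, 41.331275939941406), 92.18006896972656), np.int32(1349))
outer ((317.7193298339844, 203.22805786132812), (60.522499084472656, 61.943206787109375), 42.58462142944336)Traceback (most recent call last):
  File "<stdin>", line 15, in <module>
  File "h.py", line 31, in wray
    v=np.linalg.solve(w["camera_matrix"],[uv[0],uv[1],1.]); M=w["tool_from_camera"]
    b, wrap = _makearray(b)
              ~~~~~~~~~~^^^
    new = asarray(a)
ValueError: setting an array element with a sequence. The requested array has an inhomogeneous shape after 1 dimensions. The detected shape was (3,) + inhomogeneous part.
```

```bash
python3 - <<'E'
from h import *
w=load("w5.npz")
wr=wray(w,(317.36,207.71))
def disc(q,s,th):
    l=cv2.connectedComponents((q>th).astype(np.uint8))[1]; k=l[int(s[1]),int(s[0])]
    cs,_=cv2.findContours((l==k).astype(np.uint8),0,1); return cv2.fitEllipse(max(cs,key=cv2.contourArea))
rs=[wr]
for n,(u,v) in (("top0",(404,147)),("scene0",(254,151.6))):
    d=load(n+".npz"); g=cv2.cvtColor(d["img"],cv2.COLOR_RGB2GRAY); x0,y0=int(u)-12,int(v)-12
    q=cv2.resize(g[y0:y0+24,x0:x0+24],None,fx=8,fy=8,interpolation=cv2.INTER_CUBIC); s=((u-x0+.5)*8,(v-y0+.5)*8)
    print(n,g[int(v+.5),x0:x0+24].tolist(),g[y0:y0+24,int(u+.5)].tolist())
    for f in (.7,.8,.88):
        e=disc(q,s,q[int(s[1]),int(s[0])]*f); print(n,f,((e[0][0]+.5)/8-.5+x0,(e[0][1]+.5)/8-.5+y0),np.array(e[1])/8)
        if f==.8: rs.append(ray(d,((e[0][0]+.5)/8-.5+x0,(e[0][1]+.5)/8-.5+y0)))
print("all",tri(rs)); print("wrist+top",tri(rs[:2])); print("wrist+scene",tri(rs[::2]));print("prev",G+26*AX)
E
```

```text
top0 [89, 32, 34, 34, 35, 40, 85, 86, 86, 87, 85, 86, 86, 86, 85, 86, 86, 84, 56, 34, 33, 37, 36, 37] [72, 33, 32, 34, 35, 34, 72, 86, 86, 86, 86, 86, 86, 85, 86, 86, 86, 86, 64, 38, 34, 36, 38, 37]
top0 0.7 (403.6648359298706, 146.98934364318848) [11.88907433 12.7208643 ]
top0 0.8 (403.6682872772217, 146.97269916534424) [11.4671402  12.27129078]
top0 0.88 (403.65831089019775, 146.96425247192383) [11.0304594  11.84839725]
scene0 [137, 124, 100, 80, 65, 59, 59, 72, 83, 91, 94, 95, 94, 94, 93, 89, 84, 92, 113, 134, 147, 145, 145, 145] [145, 147, 146, 147, 145, 145, 147, 144, 132, 110, 95, 88, 93, 94, 92, 90, 75, 63, 65, 66, 70, 67, 73, 69]
scene0 0.7 (253.5, 150.5) [28.24964142 28.24964142]
scene0 0.8 (253.70453453063965, 149.97896194458008) [26.67005157 28.86863327]
scene0 0.88 (253.6134548187256, 150.05350303649902) [26.32651901 29.36531448]
all (array([586.11612423, -12.85461201, 313.99727978]), [np.float64(3.1591799108149283), np.float64(0.5743102661286273), np.float64(2.9959449875928232)])
wrist+top (array([589.08971023, -13.2545339 , 306.67936833]), [np.float64(0.9314292763151903), np.float64(0.9314292763151691)])
wrist+scene (array([585.80565344, -12.99468346, 313.82083247]), [np.float64(3.061534898868002), np.float64(3.061534898867876)])
prev [587.53633829 -13.98696895 309.31714661]
```

Top + wrist agree to about 1 mm, so the eyepiece top is at about (588.6,-13.4,307) and I'll update G. Descending, gripping, and turning back while watching the moment.

```bash
cat >> h.py <<'E'
G=np.array([601.0,-13.3,284.6])
E
python3 - <<'E'
from h import *
from cell import bot,monitor,imaging
a0=-1.0; T=G-15*AX
bot.command_gripper(78)
c=bot.movel(T,speed=70,ori=eye_ori(a0),contact_N=6); print("contact",c,monitor.get_eef_pos()-T,monitor.get_clock())
if not c:
    bot.command_gripper(30)
    print("w",monitor.get_width(),monitor.get_grasp_force(),monitor.get_ft_force().round(1))
    f0,m0=monitor.get_ft_force(),monitor.get_moment()
    a=a0
    while a<a0+1.1:
        a+=.08; bot.move_pose(T,eye_ori(a))
        f,m=monitor.get_ft_force()-f0,monitor.get_moment()-m0
        print(round(a-a0,2),"tau",round(float(m@AX),2),"f",f.round(1),round(monitor.get_clock(),2))
        if abs(m@AX)>.5: break
    print(np.round(monitor.get_qpos(),2))
E
```

```text
contact False [0.07947745 0.03096631 0.40085296] 19.9833
w 46.47942906744522 60.64309783279896 [-4.6 -0.4  4.2]
0.08 tau 0.07 f [-2.  -0.7  1.5] 20.62
0.16 tau 0.04 f [-1.4 -0.9  1.7] 20.87
0.24 tau -0.04 f [-3.3 -0.3  3.8] 21.12
0.32 tau 0.1 f [-3.2 -0.3  4.4] 21.37
0.4 tau 0.08 f [-5.9 -1.2  4.1] 21.62
0.48 tau 0.15 f [-4.9 -0.7  5.8] 21.87
0.56 tau 0.13 f [-5.5 -0.5  6.1] 22.12
0.64 tau 0.1 f [ 3.8 -0.7 -5.3] 22.37
0.72 tau -0.09 f [ 6.8 -1.2 -6.1] 22.62
0.8 tau -0.06 f [ 5.1 -0.4 -6.8] 22.87
0.88 tau -0.06 f [ 5.  -2.1 -7.5] 23.12
0.96 tau -0.58 f [ 4.7 -2.1 -8.1] 23.37
[-0.33  0.12  0.28  2.04 -0.01  0.49  1.48]
```

The axial load flipped at 0.64 (off the thread's end) and the backward stop is at about 0.93, so it started at about 0.42. I'll release so it drops, then check from hover.

```bash
python3 - <<'E'
from h import *
from cell import bot,monitor,imaging
T=G-15*AX; R=monitor.get_tool_rot()
bot.command_gripper(78); bot.sleep(.3)
bot.movel(G+60*AX,speed=200)
p,R=monitor.get_eef_pos(),monitor.get_tool_rot(); d=imaging.read_camera("wrist"); M=d["tool_from_camera"]
def pw(X): 
    c=np.linalg.inv(M)@np.r_[R.T@(X-p),1]; q=d["camera_matrix"]@c[:3]; return q[:2]/q[2]
im=d["img"]
g=cv2.cvtColor(im,cv2.COLOR_RGB2GRAY)
for k in (0,9.5):
    c=pw(G+(26-k)*AX); print(k,"pred",c.round(1),"rad/mm",np.linalg.norm(pw(G+(26-k)*AX+R[:,1])-c))
    pt=tuple(np.round(c).astype(int)); cv2.circle(im,pt,2,(255,0,255) if k else (0,255,0),-1)
l=cv2.connectedComponents((g>70).astype(np.uint8))[1]; k=l[int(c[1]),int(c[0])]
cs,_=cv2.findContours((l==k).astype(np.uint8),0,1); print("disc",cv2.fitEllipse(max(cs,key=cv2.contourArea)))
x,y=int(c[0]),int(c[1])
cv2.imwrite("pics/w6.png",im[:,:,::-1]); print(monitor.get_clock())
E
```

```text
0 pred [315.6 230.6] rad/mm 1.6554132246086508
9.5 pred [315.8 225. ] rad/mm 1.579072190604972
disc ((317.80841064453125, 225.2625732421875), (47.81523895263672, 50.23896026611328), 89.52205657958984)
24.6583
```

View pics/w6.png

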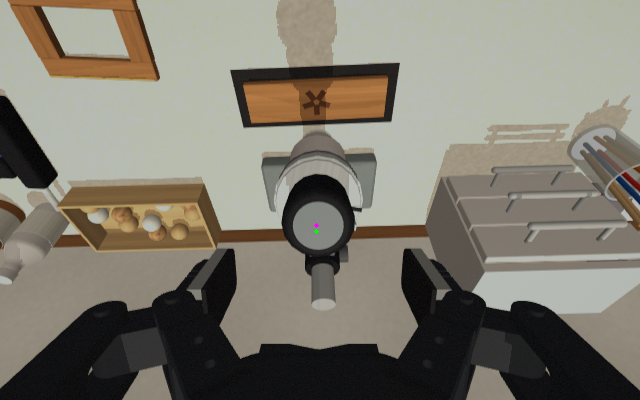

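The disc at row 225.3 matches the dropped prediction (225.0) rather than the undropped one (230.6), and the plaque is still centred. Regripping lower and turning forward.

```bash
python3 - <<'E'
from h import *
from cell import bot,monitor,imaging
T=G-24*AX; a0=-.04
c=bot.movel(T,speed=90,ori=eye_ori(a0),contact_N=6); print("contact",c,monitor.get_clock())
if not c:
    bot.command_gripper(30); print("w",monitor.get_width(),monitor.get_ft_force().round(1))
    f0,m0=monitor.get_ft_force(),monitor.get_moment(); a=a0
    while a>a0-1.6:
        a-=.1; bot.move_pose(T,eye_ori(a))
        f,m=monitor.get_ft_force()-f0,monitor.get_moment()-m0
        print(round(a-a0,2),"tau",round(float(m@AX),2),"f",f.round(1),round(monitor.get_clock(),2))
        if a-a0<-1.1 and abs(m@AX)>.8: break
    print(np.round(monitor.get_qpos(),2))
E
```

```text
contact False 25.7417
w 46.828576375048584 [-5.4 -1.1  5.3]
-0.1 tau -0.07 f [ 2.  -0.3  0.4] 26.38
-0.2 tau -0.07 f [1.7 0.1 0.1] 26.62
-0.3 tau -0.07 f [ 0.9  0.8 -0.4] 26.88
-0.4 tau -0.01 f [0.1 0.2 0.4] 27.12
-0.5 tau -0.02 f [0.9 0.2 0.2] 27.38
-0.6 tau -0.05 f [ 1.  -0.1 -0.2] 27.62
-0.7 tau -0.06 f [ 0.2 -0.4  0. ] 27.88
-0.8 tau -0.07 f [ 0.3 -0.4  0.2] 28.12
-0.9 tau 0.01 f [ 0.5 -0.1 -0.1] 28.38
-1.0 tau -0.03 f [ 0.4 -0.3  1.1] 28.62
-1.1 tau -0.05 f [-0.2 -0.6  1.5] 28.88
-1.2 tau -0.03 f [-0.1 -0.6  1.4] 29.12
-1.3 tau -0.1 f [-0.7 -1.3  0.5] 29.38
-1.4 tau 1.43 f [-1.  -2.5  1.3] 29.62
[-0.56  0.14  0.54  2.05 -0.12  0.47  0.2 ]
```

The forward stop came at about -1.35, as expected. Releasing, retreating, and doing a final check.

```bash
python3 - <<'E'
from h import *
from cell import bot,monitor,imaging
bot.command_gripper(80); bot.movel(G+60*AX,speed=150)
p,R=monitor.get_eef_pos(),monitor.get_tool_rot(); d=imaging.read_camera("wrist"); M=d["tool_from_camera"]; g=cv2.cvtColor(d["img"],cv2.COLOR_RGB2GRAY)
def pw(X): 
    c=np.linalg.inv(M)@np.r_[R.T@(X-p),1]; q=d["camera_matrix"]@c[:3]; return q[:2]/q[2]
c=pw(G+16.5*AX); l=cv2.connectedComponents((g>70).astype(np.uint8))[1]
cs,_=cv2.findContours((l==l[int(c[1]),int(c[0])]).astype(np.uint8),0,1); print("pred down/up",c,pw(G+26*AX),"disc",cv2.fitEllipse(max(cs,key=cv2.contourArea)))
bot.movel([400,-15,480],speed=200); 
d=imaging.read_camera("top"); s=imaging.read_camera("scene"); print(monitor.get_clock())
cv2.imwrite("pics/f.png",np.vstack([cv2.resize(x["img"],(480,300)) for x in(d,s)])[:,:,::-1])
E
```

```text
pred down/up [318.57244669 228.63120788] [318.58097895 234.34297758] disc ((319.0317077636719, 226.830078125), (47.58503341674805, 50.18451690673828), 88.28264617919922)
32.1833
```

View pics/f.png

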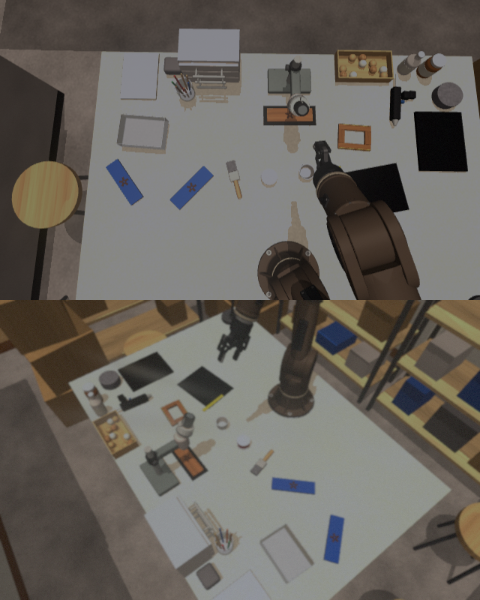

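The plaque is centred on the mat at (290,115), the eyepiece is down, the other things are undisturbed, and the arm is clear. Handing in.

```bash
python3 -c "
from cell import workorder; print(workorder.hand_in())"
```

```text
the job is handed in; nothing more can be done
None
```

The job is handed in, with no verdict returned: the plaque lies on the mat, centred to about 1 mm, the eyepiece dropped its step and was turned to the forward stop, nothing else appears disturbed, and the gripper was open and clear at about 32 s.

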